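# Depth-check slotted blocks and sort out the shallow one

### The arm

A 6-joint arm with a two-finger parallel gripper is mounted at the origin on the work surface. World frame = base frame: x ahead of the robot, y to its left, z up, the work surface at z = 0. Lengths are in m, angles in rad, forces in N, time in s.
With the tool pointing down it reaches from about 0.35 to 0.875 m from the base axis. Payload 4.2 kg.
Tool frame: the origin (TCP) lies at the very end of the fingers, on their centre line; the grasp point (between the pads) lies behind it (bot.hold_point_z is the x of the grasp point in the tool frame, in m); x points along the fingers, y is the direction in which the jaws open and shut, and the axes are right-handed (so a half turn about x gives the same grasp; the last joint's range is limited). The gripper opens to 87 mm and grips with 3 to 60 N. Pads are 19 mm wide; open, the fingers measure 117 mm over their backs; the gripper's body (75 mm by 190 mm) begins 51 mm behind the grasp point.
Start: joints at [1.47, 0.385, 0.008, 0, -1.194, -0.259], TCP at [0.22, 0.585, 0.223] pointing down, gripper open.
Joint ranges: [-3.14, 3.14], [-1.21, 2.06], [-1.07, 1.41], [-3.16, 2.05], [-2.99, -0.16], [-3.1, 3.1]. Speed limits (rad/s): [2.79, 2.79, 3.14, 3.14, 3.14, 3.14].

### API

Orientations are given as a rotation vector (axis times angle).
In Python, from cell import bot gives the robot as it stands. The module is installed in compiled form; this text tells all that it offers.
- The arm moves only by the tool move_arm, never from a script. Its arguments are lists of equal length, an entry for each row: "translation": the shift along the tool's x, y, z in mm, a list of three; "turn": the turn, a rotation vector about the tool's x, y, z in degrees, a list of three; "gripper": the finger opening in mm, from 0 to 87. In form: {"translation": [[tx, ty, tz], ...], "turn": [[ax, ay, az], ...], "gripper": [gripper, ...]}. A call has 1 to 12 rows; each row is the pose to reach, as a shift and turn from the pose commanded when the call began, along the tool's axes at that moment; what a row does not reach only later rows make up. A row lasts 1/10 s, in which the tool goes at most 50 mm and 8.59 degrees, less where a joint would pass 70% of its speed; a pose out of reach is approached as far as the arm can. A call with a gripper value outside its range is refused whole. The fingers move at their own pace and stop on an object; "force" is the grip in N (left out, the last holds). Time passes only in rows, so rows that repeat a pose let the fingers close. It gives the time, the measured TCP pose, the force and the opening at its end, in the units of the state.
- bot.get_state(): the state, without advancing time (a new reading comes with each control period).
- bot.camera(name): name is "scene" or "top"; returns the picture (400x640x3 uint8, red, green, blue); there is no depth.
- bot.calibration(name): a dict with "intrinsics" (3x3 intrinsics, pixels), "cam_to_world" (4x4, takes a point from camera to world coordinates). Camera axes: x right, y down, z forward; pixel columns grow to the right and rows downward; lengths in m; the calibration is good to about 2 mm. A picture is of the moment at which its call begins. calibration takes no time and is no camera call.
- bot.sign_off(): hands the job in, once; it reports no verdict.
The state is a dict: "time_s": time; "qpos": joint angles; "joint_vel": joint speeds; "joint_efforts": joint torques, N m; "tcp_pos": TCP position; "ee_rot": TCP orientation; "wrist_force": force on the tool from outside, world axes, zero at the start; "wrist_torque": the same for the moment, N m; "opening": opening from 0.0 (shut) to 1.0 (fully open).
Only numpy, scipy, OpenCV 4.12 (cv2) and the standard library are available. Lean on these libraries where they do the work, as an engineer would, in place of code of your own. Each camera call takes 0.05 s, during which the arm holds its last target. There are 200 camera calls.

### The job

One of the two slotted blocks on the sloping angle plate was milled too shallow: take the spring depth gauge and, where a block lies, push its probe into the slot until the foot sits flat on the block's top, hold it there a moment and read the depth (one block's reading tells you both). Stand the gauge back upright on its rest with the probe hanging in the groove, then set the shallow block down flat in the steel tray without dropping it, and leave the good block lying in its place on the plate. Do not ram the gauge, and leave everything else alone.

Things in the scene. Friction and masses are not known exactly. Their poses are not given: they have to be found in the camera images.
- gauge: spring depth gauge, 0.15 kg: steel foot 22 (x) x 46 (y) x 10 mm, on it a dark square stem 18 x 18 mm up to 72 mm above the foot's underside (hold its flats). Starts upright on its rest. Origin: centre of the foot's flat underside; z up the stem. From there a sprung round probe, 7 mm thick, sticks out 17 mm. The 12 mm brass cap on the stem rises as the probe goes in.
- gauge_probe (a joint): how far the probe is pushed in, m: 0 = out (17 mm below the foot), 0.015 = stop; the brass cap's top stands 3 mm plus this above the stem. With the foot flat over a slot: 17 mm minus the slot's depth, so about 0.003 on the good block, 0.010 on the shallow one. Spring 2 N at 0, 5 N at 0.010, 6.6 N at 0.015. Off the slot the foot cannot come down flat.
- gauge_rest: fixed black plastic rest, 50 (x) x 70 (y) mm, its top 30 mm above the table, with a 24 mm wide groove along x through the middle of its top, 24 mm deep. The gauge stands across it: its foot (46 mm along y) bridges the groove and the probe hangs in it. Origin: centre of the underside, on the table; x ahead of the robot, turned up to 25 degrees.
- angle_plate: fixed steel angle plate, 130 (x) x 240 (y) mm, 100 mm high, with a plane face that slopes at 25 degrees, its low edge towards the robot (the square to the face is z tilted 25 degrees towards -x). A ledge along the low edge stands 8 mm above the face. Origin: centre of the underside, on the table; y runs level along the face.
- plate_rest (a point): point on the face of the angle plate, midway along y, level with where the centres of the blocks' undersides rest: 68 mm above the table. The blocks lie 50 to 62 mm to either side of it in the plate's y. Axes as the angle plate's.
- block_p: one of two look-alike aluminium blocks, 64 (x) x 44 (y) x 26 mm (z), 0.19 kg, loose on the slope against the ledge. Origin: centre of underside; x up the slope, z square to it; yaw as the plate's. In mid-top a blind slot, 40 (x) x 14 mm (y): 14 mm deep in the good block, 7 mm in the shallow one; which lies left or right varies, so measure. Grip it across y (44 mm).
- block_q: one of two look-alike aluminium blocks, 64 (x) x 44 (y) x 26 mm (z), 0.19 kg, loose on the slope against the ledge. Origin: centre of underside; x up the slope, z square to it; yaw as the plate's. In mid-top a blind slot, 40 (x) x 14 mm (y): 14 mm deep in the good block, 7 mm in the shallow one; which lies left or right varies, so measure. Grip it across y (44 mm).
- tray: open rectangular steel tray, fixed, 150 (x) x 190 (y) x 30 mm high, walls 4 mm, floor 4 mm above the table. Origin: centre of the underside. For the shallow block.
- caliper: bystander: steel caliper lying flat, 210 mm long (x), 9 mm high
- stepped_shaft: bystander: turned steel shaft standing on end, 32 mm across, 75 mm high; origin at its foot
- bushing: bystander: brass bushing standing on end, 36 mm across, 28 mm high; origin at its foot
- tape_measure: bystander: tape measure, 62 x 30 x 60 mm; origin at its foot
- setting_disc: bystander: steel setting disc with a knob, 50 mm across, 30 mm high; origin at its foot
- oil_can: bystander: white plastic bottle, 52 mm across, 110 mm high; origin at its foot
There are look-alikes about, which are no part of the job. Leave any blue look-alike of the block_p alone.

How it is judged:
On the way, in this order (a step that is already met when the one before it is completed fails the run):
1. The gauge's foot sits flat on the top of a block that lies on the slope, its probe in the slot, and is held still there (((z of gauge in the frame of block_p between 0.0245 and 0.0274 m and x of gauge in the frame of block_p between -0.018 and 0.018 m and y of gauge in the frame of block_p between -0.006 and 0.006 m and angle between the z axis of gauge and the z axis of block_p, either way round below 0.06 rad and value of joint gauge_probe above 0.0015 m and angle between block_p's own z axis and vertical above 0.35 rad and linear speed of gauge below 0.01 m/s) or (z of gauge in the frame of block_q between 0.0245 and 0.0274 m and x of gauge in the frame of block_q between -0.018 and 0.018 m and y of gauge in the frame of block_q between -0.006 and 0.006 m and angle between the z axis of gauge and the z axis of block_q, either way round below 0.06 rad and value of joint gauge_probe above 0.0015 m and angle between block_q's own z axis and vertical above 0.35 rad and linear speed of gauge below 0.01 m/s))), for 0.3 s.
2. The gauge stands upright on its rest again (x of gauge in the frame of gauge_rest between -0.018 and 0.018 m and y of gauge in the frame of gauge_rest between -0.0105 and 0.0105 m and z of gauge in the frame of gauge_rest between 0.027 and 0.033 m and angle between gauge's own z axis and vertical below 0.08 rad and contact force between the fingers and gauge below 0.1 N), for 0.2 s.
At the end, for the whole second after the job is handed in: The shallow block lies flat (6 degrees) and still on the tray floor; the deeper-slotted block lies on the slope within 15 mm, along it, of where blocks rest; the gauge stands upright (4.5 degrees) on its rest, within 18 mm along and 10 mm across the groove of its middle (x of block_q in the frame of tray between -0.065 and 0.065 m and y of block_q in the frame of tray between -0.085 and 0.085 m and z of block_q in the frame of tray below 0.009 m and angle between block_q's own z axis and vertical below 0.1 rad and linear speed of each of block_q, gauge below 0.02 m/s and x of block_p in the frame of angle_plate between -0.0304 and -0.0004 m and z of block_p in the frame of angle_plate between 0.0598 and 0.0758 m and y of block_p in the frame of angle_plate between -0.1 and 0.1 m and angle between the z axis of block_p and the z axis of angle_plate, either way round between 0.36 and 0.52 rad and x of gauge in the frame of gauge_rest between -0.018 and 0.018 m and y of gauge in the frame of gauge_rest between -0.0105 and 0.0105 m and z of gauge in the frame of gauge_rest between 0.027 and 0.033 m and angle between gauge's own z axis and vertical below 0.08 rad); the robot touches nothing.
It fails at once if A bystander was moved by more than 30 mm (distance of any of caliper, stepped_shaft, bushing, tape_measure, setting_disc, oil_can from where it was at the start of the episode above 0.03 m).
It fails at once if The gauge was rammed onto a block (touched it while moving faster than 0.15 m/s) ((contact force between gauge and block_p above 1 N and linear speed of gauge above 0.15 m/s) or (contact force between gauge and block_q above 1 N and linear speed of gauge above 0.15 m/s)).
It fails at once if A block was dropped or thrown into the tray ((horizontal distance between block_p and tray below 0.09 m and height (world z) of block_p below 0.06 m and linear speed of block_p above 0.6 m/s) or (horizontal distance between block_q and tray below 0.09 m and height (world z) of block_q below 0.06 m and linear speed of block_q above 0.6 m/s)).
It also fails if it takes over 64 s, if anything falls off the work surface, if the arm or the gripper's body presses on something with over 40 N, if the wrist force passes 120 N, or if a joint passes its speed limit or range.

## Working session

There is one attempt and no reset: what is moved stays moved. The work goes in short steps, Python scripts to look and compute and a tool call to move; the robot and the scene stay as the last step left them, time stands still between calls to the robot, and variables do not carry over. Pictures are saved under pics/ and viewed, about 8 in all and at most 12, crops included, and the job is handed in when it is done.

Besides the shell and the picture viewer there is one more tool, called after ">>>" as name(argument=value, ...) on one line, values as JSON. move_arm: Moves the arm, as the interface text tells. Its arguments: {"type":"object","properties":{"translation":{"type":"array"},"turn":{"type":"array"},"gripper":{"type":"array"},"force":{"type":"number"}},"required":["translation","turn","gripper"]}

```bash
mkdir -p pics
python3 - <<'E'
from cell import bot
import cv2,numpy as np
for n in("scene","top"):
    im=bot.camera(n); cv2.imwrite(f"pics/{n}0.png",im[:,:,::-1]); c=bot.calibration(n); print(n,np.round(c["intrinsics"],1).tolist(),np.round(c["cam_to_world"],4).tolist())
print(bot.get_state(),bot.hold_point_z)
E
```

```text
scene [[439.9, 0.0, 309.7], [0.0, 439.9, 206.4], [0.0, 0.0, 1.0]] [[-0.7321, 0.3941, -0.5556, 1.1218], [0.6811, 0.436, -0.5883, 0.6747], [0.0104, -0.8091, -0.5876, 0.6547], [0.0, 0.0, 0.0, 1.0]]
top [[433.1, 0.0, 323.2], [0.0, 433.1, 203.3], [0.0, 0.0, 1.0]] [[0.0021, -0.9924, 0.1234, 0.4378], [-0.9999, -0.0037, -0.0126, 0.0944], [0.013, -0.1233, -0.9923, 1.1808], [0.0, 0.0, 0.0, 1.0]]
{'time_s': 0.1, 'qpos': array([ 1.46961704e+00,  3.85489615e-01,  6.80473290e-03, -4.63227608e-04,
       -1.19399980e+00, -2.58636987e-01]), 'joint_vel': array([-0.00163098, -0.00121236,  0.0020756 ,  0.00359923,  0.00071637,
       -0.00052084]), 'joint_efforts': array([-6.68562534e-04, -3.91688991e+01,  1.87936163e+01,  4.23192412e+00,
        1.34761140e-02, -7.52165101e-05]), 'tcp_pos': array([0.21983116, 0.58450464, 0.22157532]), 'ee_rot': array([-2.02573322,  0.37063402,  2.02631131]), 'wrist_force': array([-0.07743116, -0.48509306, -0.25562527]), 'wrist_torque': array([ 0.0468687 , -0.01798656, -0.04215325]), 'opening': 1.0024334060965028} -0.0187
```

View pics/scene0.png

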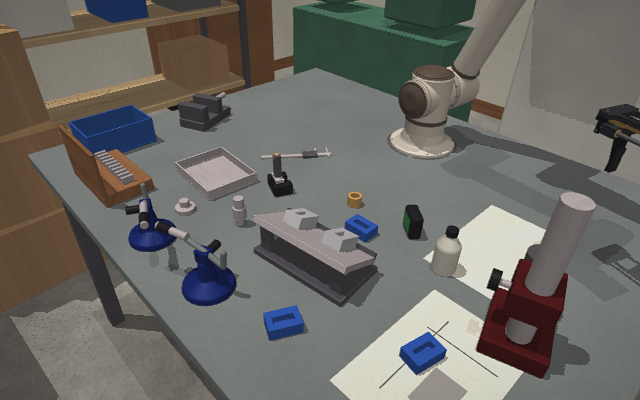

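View pics/top0.png

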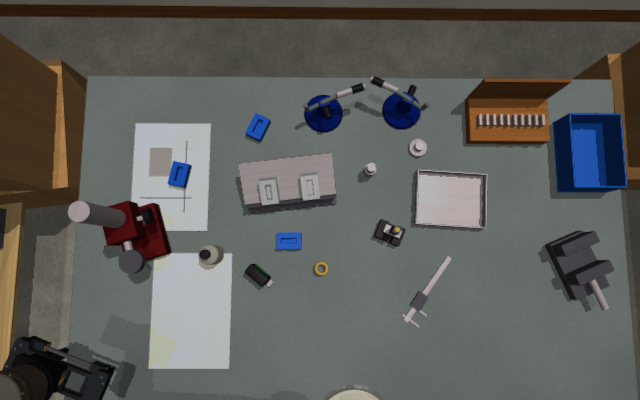

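The gripped-side candidates are two grey blocks on the plate at top (269,191) and (310,186). The blue look-alikes at (289,241), (258,127), (179,174) aren't on the plate and are excluded. The gauge stands at (390,233) and the tray at (451,200). I'll confirm these in a crop.

```bash
cat > h.py <<'E'
from cell import bot
import cv2,numpy as np
from scipy.spatial.transform import Rotation as R
def ray(n,px):
    c=bot.calibration(n);K=np.array(c["intrinsics"]);T=np.array(c["cam_to_world"])
    d=T[:3,:3]@np.linalg.solve(K,[px[0],px[1],1.]);return T[:3,3],d
def onz(n,px,z):
    o,d=ray(n,px);return o+d*(z-o[2])/d[2]
def proj(n,p):
    c=bot.calibration(n);K=np.array(c["intrinsics"]);T=np.array(c["cam_to_world"])
    q=K@(T[:3,:3].T@(np.array(p)-T[:3,3]));return q[:2]/q[2]
def tri(a,b):
    o1,d1=ray("scene",a);o2,d2=ray("top",b)
    s=np.linalg.lstsq(np.c_[d1,-d2],o2-o1,rcond=None)[0]
    p,q=o1+d1*s[0],o2+d2*s[1];return (p+q)/2,np.linalg.norm(p-q)
def grab(n,tag,box,k):
    im=bot.camera(n)[:,:,::-1];cv2.imwrite(f"pics/{n}_{tag}_full.png",im)
    x,y,w,h=box;c=cv2.resize(im[y:y+h,x:x+w],None,fx=k,fy=k,interpolation=cv2.INTER_CUBIC);cv2.imwrite(f"pics/{n}_{tag}.png",c);return im
E
python3 - <<'E'
import cv2,numpy as np
a=cv2.imread("pics/top0.png")[145:250,230:420];b=cv2.imread("pics/scene0.png")[140:300,240:390]
a=cv2.resize(a,None,fx=4,fy=4,interpolation=2)
cv2.imwrite("pics/c1.png",a);cv2.imwrite("pics/c2.png",cv2.resize(b,None,fx=3.7,fy=3.7,interpolation=2))
E
```

```text
(no output)
```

View pics/c1.png

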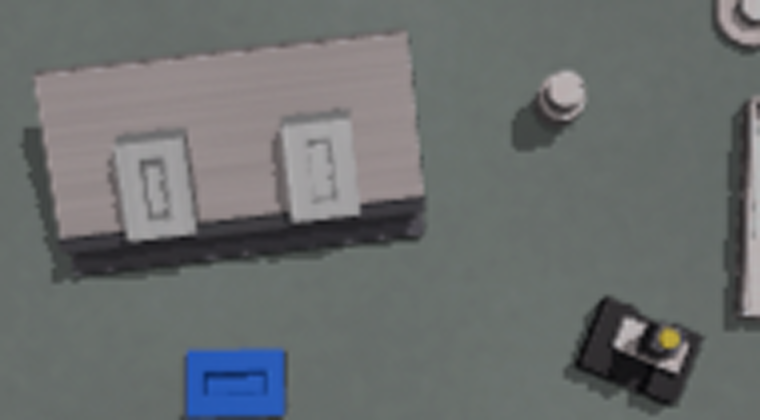

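View pics/c2.png

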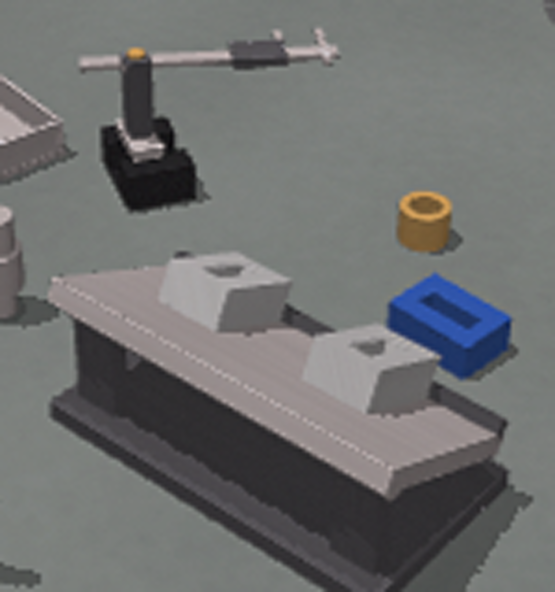

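The crops confirm the two grey blocks on the plate and the upright gauge, with its brass cap at top px (397,229.5) and scene px (277,154). Now I'll measure them.

Run:
```python
from h import *
t=cv2.imread("pics/top0.png");s=cv2.imread("pics/scene0.png")
def cent(m): 
    n,l,st,c=cv2.connectedComponentsWithStats(m.astype(np.uint8));i=1+np.argmax(st[1:,4]);return c[i],st[i,4],l==i
def sub(im,x,y,w,h):
    z=np.zeros(im.shape[:2],bool);z[y:y+h,x:x+w]=1;return z
def brass(im,b): return (im[:,:,2].astype(int)-im[:,:,0]>50)&sub(im,*b)
a=cent(brass(s,(265,145,25,20)));b=cent(brass(t,(385,220,25,20)))
print("cap",a[:2],b[:2],tri(a[0],b[0]),onz("top",b[0],.105))
# rest: dark + foot + cap -> everything differing from table
def quad(m,k,z):
    p=np.argwhere(m)[:,::-1].astype(np.float32);r=cv2.minAreaRect(p);print(k,r);q=[onz("top",c,z)[:2] for c in cv2.boxPoints(r)]
    print(np.round(q,4).tolist());return r
g=t.max(2).astype(int)
m=(g<55)&sub(t,370,215,40,35);quad(cent(m)[2],"dark",.03)
for nm,bx in(("L",(255,176,26,30)),("R",(297,170,26,30))):
    h=t.astype(int);m=(g>140)&(h[:,:,2]-h[:,:,0]<8)&sub(t,*bx)
    c,ar,mm=cent(m);r=quad(mm,nm,.0916);print(nm,ar,c,onz("top",c,.0916),onz("top",r[0],.0916))
# plate upper edge
y0,x0=None,None
print("edge",onz("top",(230+35/4,145+73/4),.1),onz("top",(230+408/4,145+32/4),.1))
# tray
for c in [(416,169),(488,173),(486,229),(416,228)]: print("tray",onz("top",c,.03))
print("L slot",onz("top",(269,192.5),.0916),"R slot",onz("top",(310.2,187.5),.0916))
st=bot.get_state();print(R.from_rotvec(st["ee_rot"]).as_matrix().round(3))
```

```text
cap (array([276.16666667, 153.91666667]), np.int32(12)) (array([396.95, 229.1 ]), np.int32(20)) (array([ 0.50744645, -0.10339764,  0.10191799]), np.float64(0.0004907615681513028)) [ 0.50742404 -0.10300738  0.105     ]
dark ((388.78466796875, 232.69883728027344), (27.115482330322266, 19.402851104736328), 22.833654403686523)
[[0.4927, -0.0514], [0.5405, -0.0721], [0.5126, -0.1384], [0.4651, -0.1174]]
L ((268.1100158691406, 191.77000427246094), (24.18305206298828, 17.253406524658203), 81.8698959350586)
[[0.6297, 0.2471], [0.6362, 0.2038], [0.5747, 0.1942], [0.5684, 0.2372]]
L 340 [268.22941176 191.89411765] [0.60182325 0.22026991 0.0916    ] [0.60214056 0.22057819 0.0916    ]
R ((310.05389404296875, 186.9307861328125), (23.938703536987305, 17.73696517944336), 82.87498474121094)
[[0.6428, 0.1406], [0.6487, 0.0957], [0.5874, 0.0879], [0.5816, 0.1325]]
R 398 [309.93718593 186.89949749] [0.61510403 0.11449785 0.0916    ] [0.61502464 0.11420039 0.0916    ]
edge [0.67374204 0.29529316 0.1       ] [0.70157863 0.05855858 0.1       ]
tray [ 0.67548599 -0.17164767  0.03      ]
tray [ 0.66536203 -0.36742985  0.03      ]
tray [ 0.51323731 -0.35520282  0.03      ]
tray [ 0.51535873 -0.16773773  0.03      ]
L slot [0.60027642 0.2182895  0.0916    ] R slot [0.61355948 0.1138201  0.0916    ]
[[-0.001 -0.352 -0.936]
 [-0.002 -0.936  0.352]
 [-1.     0.002 -0.   ]]
```

```bash
cat >> h.py <<'E'
def ori(yaw,tilt=0.):
    # tool pointing down, jaws along y of a frame turned by yaw (deg), leaning like the plate's normal by tilt
    a,t=np.radians([yaw,tilt]);n=np.array([-np.sin(t)*np.cos(a),-np.sin(t)*np.sin(a),np.cos(t)])
    x=-n;y=np.array([np.sin(a),-np.cos(a),0]);return np.c_[x,y,np.cross(x,y)]
def plan(p,yaw,tilt=0.,show=""):
    s=bot.get_state();M=R.from_rotvec(s["ee_rot"]).as_matrix()
    print(show,"t",round(s["time_s"],2),"trans",np.round(1000*M.T@(np.array(p)-s["tcp_pos"]),1),"turn",np.round(np.degrees(R.from_matrix(M.T@ori(yaw,tilt)).as_rotvec()),1),
     "F",np.round(s["wrist_force"],1),"open",round(87*s["opening"],1))
E
python3 -c "
from h import *
plan([.5075,-.103,.15],-22.8)"
```

```text
t 0.1 trans [  72.7  542.  -511.4] turn [ 2.2 -0.  -0.1] F [-0.1 -0.5 -0.3] open 87.2
```

>>> move_arm(translation=[[72, 542, -511], [72, 542, -511], [72, 542, -511], [72, 542, -511], [72, 542, -511], [72, 542, -511], [72, 542, -511], [72, 542, -511], [72, 542, -511], [72, 542, -511], [72, 542, -511], [72, 542, -511]], turn=[[2.2, 0, 0], [2.2, 0, 0], [2.2, 0, 0], [2.2, 0, 0], [2.2, 0, 0], [2.2, 0, 0], [2.2, 0, 0], [2.2, 0, 0], [2.2, 0, 0], [2.2, 0, 0], [2.2, 0, 0], [2.2, 0, 0]], gripper=[50, 50, 50, 50, 50, 50, 50, 50, 50, 50, 50, 50], force=30)

```text
time_s: 1.3
tcp_pos: [0.4507, 0.032, 0.1647]
ee_rot: [-2.003, 0.404, 2.003]
wrist_force: [0.9, 1.2, -0.4]
opening: 0.58
```

```bash
python3 -c "
from h import *
plan([.5075,-.103,.15],-22.8)"
```

```text
t 1.3 trans [  14.7  102.4 -104.7] turn [ 0. -0.  0.] F [ 0.9  1.2 -0.4] open 50.4
```

>>> move_arm(translation=[[14, 102, -104], [14, 102, -104], [14, 102, -104], [14, 102, -104], [14, 102, -104]], turn=[[0, 0, 0], [0, 0, 0], [0, 0, 0], [0, 0, 0], [0, 0, 0]], gripper=[50, 50, 50, 50, 50])

```text
time_s: 1.8
tcp_pos: [0.5063, -0.1014, 0.1499]
ee_rot: [-1.999, 0.407, 2.003]
wrist_force: [0.1, 0.3, -0.6]
opening: 0.577
```

```bash
python3 -c "
from h import *
plan([.5075,-.103,.0593],-22.8)
grab('scene','g1',(210,80,150,140),4)
print(proj('scene',bot.get_state()['tcp_pos']))"
```

```text
t 1.8 trans [90.6  0.9 -1.9] turn [-0.2  0.1 -0. ] F [ 0.1  0.3 -0.6] open 50.2
[276.53597937 137.06780095]
```

View pics/scene_g1.png

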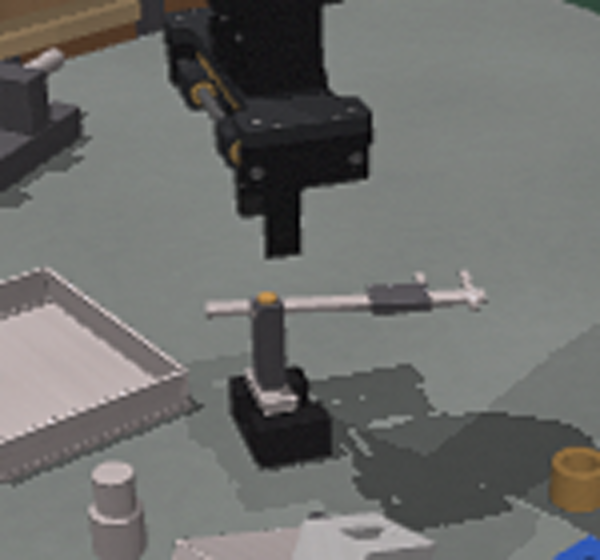

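>>> move_arm(translation=[[40, 1, -2], [75, 1, -2], [90, 1, -2], [90, 1, -2], [90, 1, -2], [90, 1, -2], [90, 1, -2], [90, 1, -2], [90, 1, -2]], turn=[[0, 0, 0], [0, 0, 0], [0, 0, 0], [0, 0, 0], [0, 0, 0], [0, 0, 0], [0, 0, 0], [0, 0, 0], [0, 0, 0]], gripper=[50, 50, 50, 50, 10, 10, 10, 10, 10], force=30)

```text
time_s: 2.75
tcp_pos: [0.5084, -0.1022, 0.0614]
ee_rot: [-2.004, 0.404, 2.002]
wrist_force: [-0.2, -1.3, 2.7]
opening: 0.207
```

```bash
python3 -c "
from h import *
plan([.5075,-.103,.18],-22.8)
plan([.5075,-.103,.0593],-22.8)"
```

```text
t 2.75 trans [-118.6    1.1    0.4] turn [-0. -0.  0.] F [-0.2 -1.3  2.7] open 18.0
 t 2.75 trans [2.1 1.1 0.5] turn [-0. -0.  0.] F [-0.2 -1.3  2.7] open 18.0
```

```bash
python3 -c "
from h import *
n=-ori(6.8,25)[:,0];c=np.array([.615,.115,.0916])
plan(c+n*(.0314+.08),6.8,25)
plan(c+n*(.0314+.028),6.8,25)"
```

```text
t 2.75 trans [-131.1 -218.3   26.8] turn [-29.1  24.4  -6.5] F [-0.2 -1.3  2.7] open 18.0
 t 2.75 trans [ -84.  -229.1    7.7] turn [-29.1  24.4  -6.5] F [-0.2 -1.3  2.7] open 18.0
```

>>> move_arm(translation=[[-20, 0, 0], [-60, 0, 0], [-110, 0, 0], [-131, -50, 6], [-131, -100, 12], [-131, -150, 18], [-131, -195, 25], [-131, -218, 27], [-131, -218, 27], [-131, -218, 27], [-131, -218, 27]], turn=[[0, 0, 0], [0, 0, 0], [0, 0, 0], [-6, 5, -1.3], [-12, 10, -2.6], [-18, 15, -4], [-24, 20, -5.3], [-29.1, 24.4, -6.5], [-29.1, 24.4, -6.5], [-29.1, 24.4, -6.5], [-29.1, 24.4, -6.5]], gripper=[10, 10, 10, 10, 10, 10, 10, 10, 10, 10, 10])

```text
time_s: 3.85
tcp_pos: [0.5683, 0.1088, 0.1922]
ee_rot: [2.595, 0.152, -1.654]
wrist_force: [-0.1, 0.6, -1.4]
opening: 0.208
```

```bash
python3 -c "
from h import *
n=-ori(6.8,25)[:,0];c=np.array([.615,.115,.0916])
plan(c+n*(.0314+.028),6.8,25)
plan(c+n*(.0314),6.8,25)
grab('scene','g2',(230,130,150,140),4);grab('top','g2',(260,140,100,90),4)
s=bot.get_state();M=R.from_rotvec(s['ee_rot']).as_matrix();o=s['tcp_pos']
for d in (31.4,48.4):
  p=o+M[:,0]*d/1000;print(d,p,4*(proj('scene',p)-[230,130]))
for k in(c,c+[0,.105,0]+np.array([-.0131,0,0])): print(4*(proj('scene',k)-[230,130]))"
```

```text
t 3.85 trans [51.7 -0.6 -0.1] turn [-0.2  0.   0. ] F [-0.1  0.6 -1.4] open 18.1
 t 3.85 trans [79.7 -0.6 -0.2] turn [-0.2  0.   0. ] F [-0.1  0.6 -1.4] open 18.1
31.4 [0.58183217 0.11037172 0.16396069] [330.03222158 187.42029278]
48.4 [0.58897016 0.11122926 0.1485557 ] [320.84070738 217.78109971]
[288.88677432 327.69338769]
[447.91120704 409.60126421]
```

View pics/scene_g2.png

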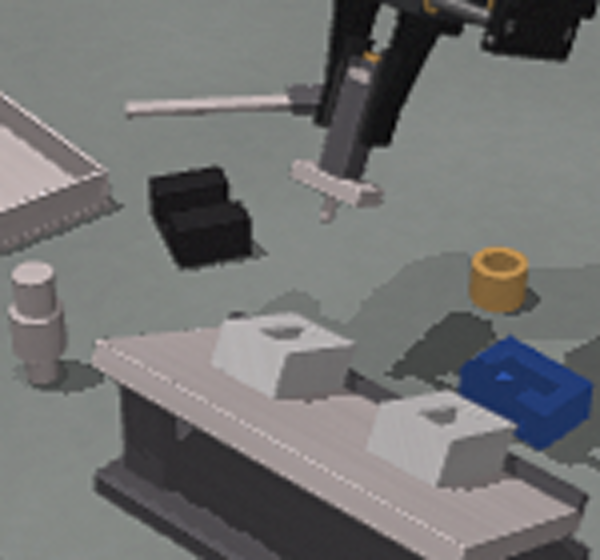

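```bash
python3 -c "
from h import *
a=cv2.imread('pics/scene_g2_full.png')[160:235,280:345];b=cv2.imread('pics/top_g2_full.png')[165:240,285:350]
f=lambda i:cv2.resize(i,None,fx=6,fy=6,interpolation=cv2.INTER_CUBIC)
cv2.imwrite('pics/c3.png',np.hstack([f(a),f(b)]))
s=bot.get_state();M=R.from_rotvec(s['ee_rot']).as_matrix();o=s['tcp_pos']
for d in (31.4,48.4):
  for w in (-23,0,23):
   p=o+M[:,0]*d/1000+M[:,1]*w/1000;print(d,w,6*(proj('scene',p)-[280,160]),6*(proj('top',p)-[285,165]))
"
```

```text
31.4 -23 [246.14654989 124.59466507] [ 98.45033633 191.59886852]
31.4 0 [195.04833237 101.13043916] [156.36935575 185.16360905]
31.4 23 [145.26375088  78.26943298] [214.21447884 178.73656005]
48.4 -23 [231.92182426 170.61592395] [ 97.88172846 179.25483092]
48.4 0 [181.26106106 146.67164956] [154.90370756 172.92703695]
48.4 23 [131.89631815 123.33992546] [211.85406133 166.60719133]
```

View pics/c3.png

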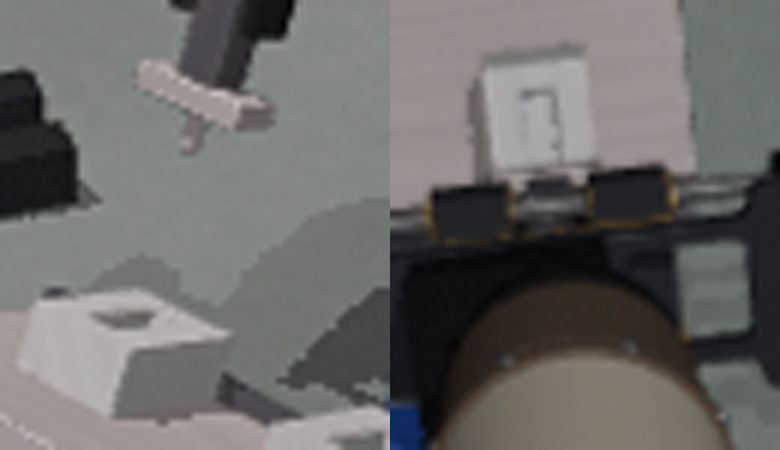

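The scene crop shows the foot's underside centre at about (205,104) and the block's top centre at about (142,315). Both sit the same 1.5 px right of prediction, so the relative aim is good. I'll descend.

>>> move_arm(translation=[[30, -0.5, 0], [48, -0.5, 0], [56, -0.5, 0], [59, -0.5, 0], [62, -0.5, 0], [65, -0.5, 0], [68, -0.5, 0], [68, -0.5, 0]], turn=[[0, 0, 0], [0, 0, 0], [0, 0, 0], [0, 0, 0], [0, 0, 0], [0, 0, 0], [0, 0, 0], [0, 0, 0]], gripper=[10, 10, 10, 10, 10, 10, 10, 10])

```text
time_s: 4.75
tcp_pos: [0.5965, 0.1131, 0.1304]
ee_rot: [2.594, 0.154, -1.652]
wrist_force: [-0.5, -1.0, -1.3]
opening: 0.203
```

```bash
python3 -c "
from h import *
n=-ori(6.8,25)[:,0];c=np.array([.615,.115,.0916])
plan(c+n*(.0314),6.8,25)
s=bot.get_state();print('Fn',s['wrist_force']@n)
im=grab('scene','g3',(270,150,80,90),7)
M=R.from_rotvec(s['ee_rot']).as_matrix();o=s['tcp_pos']
for d in (31.4,-43.6):
  p=o+M[:,0]*d/1000;print(d,7*(proj('scene',p)-[270,150]))
"
```

```text
t 4.75 trans [11.6  0.3 -0.5] turn [-0.1  0.   0. ] F [-0.5 -1.  -1.3] open 17.6
Fn -0.8807357346556522
31.4 [237.94039257 398.74659252]
-43.6 [308.00395563 167.34673482]
```

View pics/scene_g3.png

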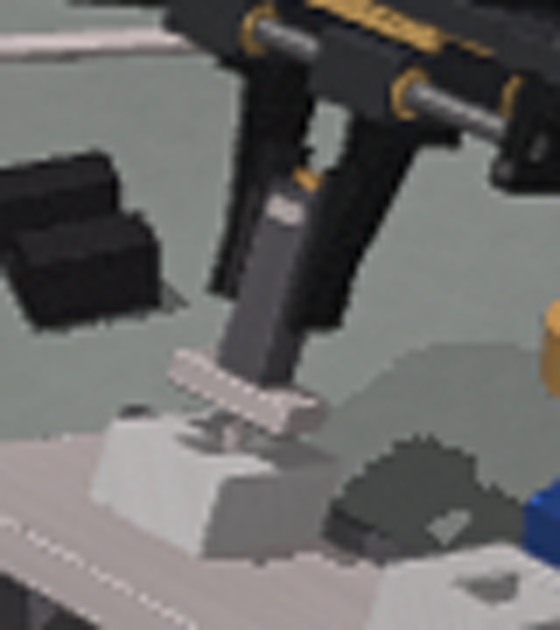

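>>> move_arm(translation=[[2, 0, 0], [4, 0, 0], [6, 0, 0], [8, 0, 0], [9.5, 0, 0], [10.5, 0, 0], [10.5, 0, 0]], turn=[[0, 0, 0], [0, 0, 0], [0, 0, 0], [0, 0, 0], [0, 0, 0], [0, 0, 0], [0, 0, 0]], gripper=[10, 10, 10, 10, 10, 10, 10])

```text
time_s: 5.5
tcp_pos: [0.6012, 0.1142, 0.1216]
ee_rot: [2.593, 0.155, -1.653]
wrist_force: [-2.0, 0.9, 2.6]
opening: 0.202
```

```bash
python3 -c "
from h import *
n=-ori(6.8,25)[:,0];c=np.array([.615,.115,.0916])
plan(c+n*(.0314),6.8,25)
s=bot.get_state();print('Fn',s['wrist_force']@n,s['wrist_torque'])
"
```

```text
t 5.5 trans [1.6 0.8 0.2] turn [-0.   0.   0.1] F [-2.   0.9  2.6] open 17.6
Fn 3.141964413641905 [0.16637793 1.03810499 0.16010704]
```

>>> move_arm(translation=[[1, 0, 0], [2, 0, 0], [2.5, 0, 0], [3, 0, 0], [3, 0, 0]], turn=[[0, 0, 0], [0, 0, 0], [0, 0, 0], [0, 0, 0], [0, 0, 0]], gripper=[10, 10, 10, 10, 10])

```text
time_s: 6.0
tcp_pos: [0.6021, 0.1142, 0.12]
ee_rot: [2.591, 0.155, -1.656]
wrist_force: [-5.8, 1.3, 6.5]
opening: 0.202
```

```bash
python3 -c "
from h import *
n=-ori(6.8,25)[:,0];c=np.array([.615,.115,.0916])
plan(c+n*(.0314),6.8,25)
s=bot.get_state();print('Fn',s['wrist_force']@n,s['wrist_torque'])
im=grab('scene','g4',(270,150,80,90),7)
"
```

```text
t 6.0 trans [-0.2  0.8  0.4] turn [-0.   0.2  0.1] F [-5.8  1.3  6.5] open 17.6
Fn 8.293962774414648 [0.33023455 1.882659   0.33839538]
```

View pics/scene_g4.png

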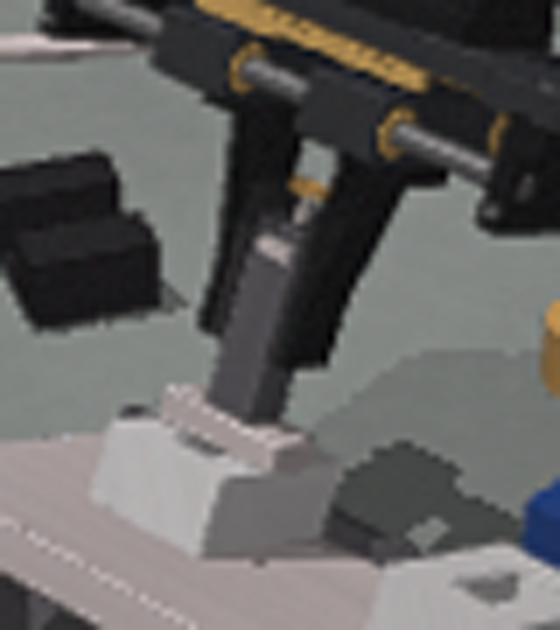

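>>> move_arm(translation=[[0.5, 0, 0], [1, 0, 0], [1, 0, 0], [1, 0, 0], [1, 0, 0], [1, 0, 0], [1, 0, 0]], turn=[[0, 0, 0], [0, 0, 0], [0, 0, 0], [0, 0, 0], [0, 0, 0], [0, 0, 0], [0, 0, 0]], gripper=[10, 10, 10, 10, 10, 10, 10])

```text
time_s: 6.75
tcp_pos: [0.6022, 0.1142, 0.12]
ee_rot: [2.591, 0.155, -1.656]
wrist_force: [-12.7, 1.6, 12.1]
opening: 0.2
```

```bash
python3 -c "
from h import *
n=-ori(6.8,25)[:,0];c=np.array([.615,.115,.0916])
s=bot.get_state();print('Fn',s['wrist_force']@n)
plan(c+n*(.0314),6.8,25)
plan(c+n*(.0314+.08),6.8,25)
plan([.5084,-.1022,.16],-22.8)
plan([.5084,-.1022,.0614],-22.8)
M=R.from_rotvec(s['ee_rot']).as_matrix();o=s['tcp_pos'];p=o+M[:,0]*.0314
print('foot in block frame mm',1000*(p-c)@np.c_[-ori(6.8,25)[:,2],-ori(6.8,25)[:,1],n])
t=cv2.imread('pics/scene_g3_full.png');u=cv2.imread('pics/scene_g4_full.png')
for im in(t,u):
  m=(im[:,:,2].astype(int)-im[:,:,0]>50);m[:170]=0;m[182:]=0;m[:,:308]=0;m[:,318:]=0;print(np.argwhere(m).mean(0))
"
```

```text
Fn 16.242351150849956
 t 6.75 trans [-0.3  0.8  0.4] turn [-0.   0.2  0.1] F [-12.7   1.6  12.1] open 17.4
 t 6.75 trans [-80.3   0.7   0.6] turn [-0.   0.2  0.1] F [-12.7   1.6  12.1] open 17.4
 t 6.75 trans [-86.4 203.7  90.9] turn [ 29.1 -24.3   6.5] F [-12.7   1.6  12.1] open 17.4
 t 6.75 trans [  3.  203.9 132.3] turn [ 29.1 -24.3   6.5] F [-12.7   1.6  12.1] open 17.4
foot in block frame mm [ 0.28993733  0.80122741 -0.26952029]
[175.   313.25]
[176.55555556 313.77777778]
```

The cap moved only 1.5 px, where 5.3 px was expected for the 12 mm travel. The probe therefore went in about 9–10 mm, and the right-hand block (top px 310,187) is the shallow one. The gauge goes back to its rest.

>>> move_arm(translation=[[-10, 0, 0], [-40, 0, 0], [-80, 0, 0], [-84, 50, 20], [-86, 100, 42], [-86, 150, 65], [-86, 190, 82], [-86, 204, 91], [-86, 204, 91], [-86, 204, 91], [-86, 204, 91], [-86, 204, 91]], turn=[[0, 0, 0], [0, 0, 0], [0, 0, 0], [6, -5, 1.3], [12, -10, 2.6], [18, -15, 4], [24, -20, 5.3], [29.1, -24.3, 6.5], [29.1, -24.3, 6.5], [29.1, -24.3, 6.5], [29.1, -24.3, 6.5], [29.1, -24.3, 6.5]], gripper=[10, 10, 10, 10, 10, 10, 10, 10, 10, 10, 10, 10])

```text
time_s: 7.95
tcp_pos: [0.5089, -0.1016, 0.1588]
ee_rot: [-2.003, 0.403, 2.006]
wrist_force: [0.2, 0.3, -1.9]
opening: 0.2
```

```bash
python3 -c "
from h import *
plan([.5084,-.1022,.0614],-22.8)
im=grab('scene','g5',(240,130,80,90),7)
s=bot.get_state();M=R.from_rotvec(s['ee_rot']).as_matrix();o=s['tcp_pos']
for d in (31.4,48.4):
  print(7*(proj('scene',o+M[:,0]*d/1000)-[240,130]))
"
```

```text
t 7.95 trans [97.4  0.6  0.1] turn [ 0.1  0.1 -0.1] F [ 0.2  0.3 -1.9] open 17.4
[250.03237938 107.85823449]
[251.70880218 149.57018917]
```

View pics/scene_g5.png

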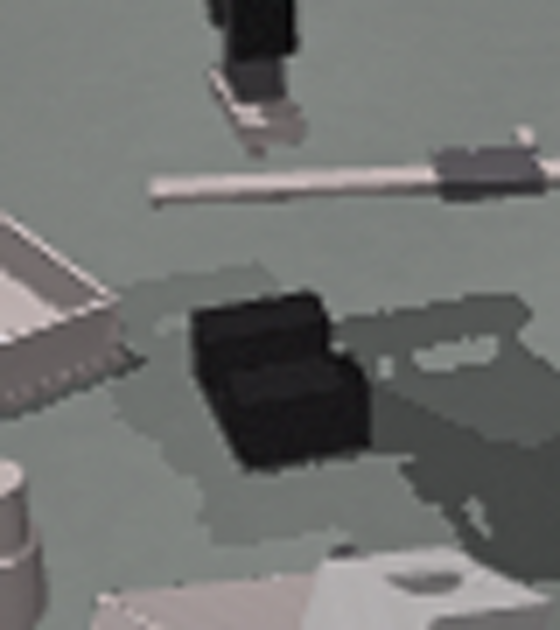

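>>> move_arm(translation=[[40, 0.5, 0], [75, 0.5, 0], [88, 0.5, 0], [92, 0.5, 0], [95, 0.5, 0], [97, 0.5, 0], [98, 0.5, 0], [98, 0.5, 0]], turn=[[0, 0, 0], [0, 0, 0], [0, 0, 0], [0, 0, 0], [0, 0, 0], [0, 0, 0], [0, 0, 0], [0, 0, 0]], gripper=[10, 10, 10, 10, 10, 10, 10, 10])

```text
time_s: 8.8
tcp_pos: [0.5094, -0.1029, 0.0614]
ee_rot: [-2.003, 0.404, 2.003]
wrist_force: [0.3, -0.6, -0.6]
opening: 0.203
```

```bash
python3 -c "
from h import *
plan([.5084,-.1022,.0614],-22.8)
"
```

```text
t 8.8 trans [ 0.  -0.3  1.2] turn [-0. -0. -0.] F [ 0.3 -0.6 -0.6] open 17.6
```

>>> move_arm(translation=[[0.7, 0, 0], [0.7, 0, 0], [0.7, 0, 0], [0.7, 0, 0], [0.7, 0, 0], [-25, 0, 0], [-60, 0, 0], [-100, 0, 0], [-100, 0, 0]], turn=[[0, 0, 0], [0, 0, 0], [0, 0, 0], [0, 0, 0], [0, 0, 0], [0, 0, 0], [0, 0, 0], [0, 0, 0], [0, 0, 0]], gripper=[10, 22, 40, 50, 50, 50, 50, 60, 60])

```text
time_s: 9.7
tcp_pos: [0.5129, -0.1031, 0.1665]
ee_rot: [-2.014, 0.402, 1.992]
wrist_force: [0.2, 0.3, 0.1]
opening: 0.657
```

```bash
python3 -c "
from h import *
n=-ori(6.8,25)[:,0];c=np.array([.615,.115,.0916])
f=c-n*.026
plan(f+n*(.1),6.8,25)
im=grab('scene','g6',(240,130,90,110),5)
t=bot.camera('top')[:,:,::-1]
cv2.imwrite('pics/top_g6_full.png',t)
for nm,a,b in(('s',im,(265,140,25,25)),):
  x,y,w,h=b;m=np.zeros(a.shape[:2],bool);m[y:y+h,x:x+w]=1;m&=(a[:,:,2].astype(int)-a[:,:,0]>50);print(np.argwhere(m).mean(0)[::-1],m.sum())
b=cv2.resize(t[160:250,255:345],None,fx=5,fy=5,interpolation=2)
a=cv2.imread('pics/scene_g6.png');cv2.imwrite('pics/c6.png',np.hstack([a[:450],b]))
"
```

```text
t 9.7 trans [   8.4 -225.2   17.5] turn [-29.1  23.8  -6.4] F [0.2 0.3 0.1] open 57.2
[275.69230769 154.        ] 13
```

View pics/c6.png

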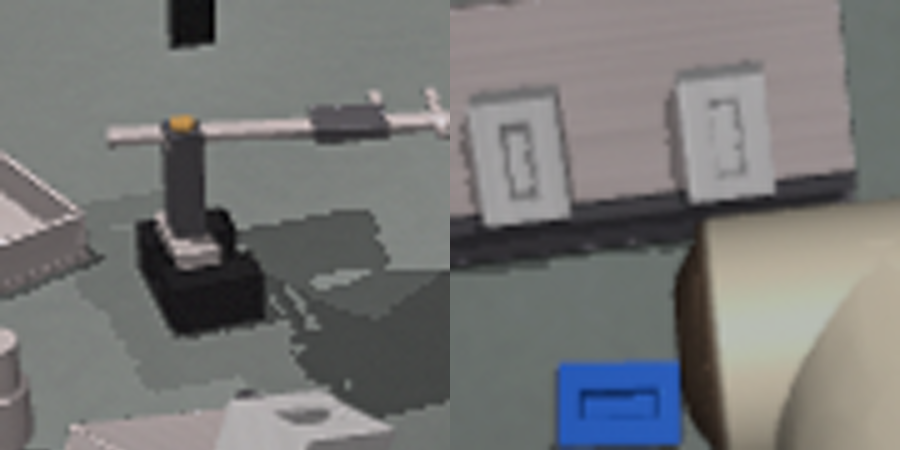

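The gauge stands upright on its rest, with its cap within 0.5 px of the original position. Next is the right-hand (shallow) block.

>>> move_arm(translation=[[-5, -50, 4], [0, -100, 8], [5, -150, 12], [8, -195, 15], [8, -225, 17], [8, -225, 17], [8, -225, 17], [8, -225, 17]], turn=[[-6, 5, -1.3], [-12, 10, -2.6], [-18, 15, -4], [-24, 20, -5.3], [-29.1, 23.8, -6.4], [-29.1, 23.8, -6.4], [-29.1, 23.8, -6.4], [-29.1, 23.8, -6.4]], gripper=[60, 60, 60, 60, 60, 60, 60, 60])

```text
time_s: 10.6
tcp_pos: [0.5806, 0.1104, 0.1519]
ee_rot: [2.583, 0.152, -1.671]
wrist_force: [-0.3, -0.0, 0.4]
opening: 0.691
```

```bash
python3 -c "
from h import *
n=-ori(6.8,25)[:,0];c=np.array([.615,.115,.0916])
f=c-n*.026
plan(f+n*(.004),6.8,25)
"
```

```text
t 10.6 trans [91.3 -0.4 -7.3] turn [-0.2  0.8  0. ] F [-0.3 -0.   0.4] open 60.1
```

>>> move_arm(translation=[[35, -0.4, -7], [65, -0.4, -7], [80, -0.4, -7], [87, -0.4, -7], [91, -0.4, -7], [91, -0.4, -7], [91, -0.4, -7]], turn=[[-0.2, 0.8, 0], [-0.2, 0.8, 0], [-0.2, 0.8, 0], [-0.2, 0.8, 0], [-0.2, 0.8, 0], [-0.2, 0.8, 0], [-0.2, 0.8, 0]], gripper=[60, 60, 60, 60, 60, 60, 60])

```text
time_s: 11.3
tcp_pos: [0.6309, 0.1166, 0.0898]
ee_rot: [2.568, 0.165, -1.692]
wrist_force: [-0.5, 0.6, 0.3]
opening: 0.692
```

```bash
python3 -c "
from h import *
n=-ori(6.8,25)[:,0];c=np.array([.615,.115,.0916])
f=c-n*.026
plan(f+n*(.004),6.8,25)
"
```

```text
t 11.3 trans [14.1 -0.2 13.3] turn [0.1 1.7 0.5] F [-0.5  0.6  0.3] open 60.2
```

>>> move_arm(translation=[[0, 0, 0], [0, 0, 0], [0, 0, 0]], turn=[[0, 0, 0], [0, 0, 0], [0, 0, 0]], gripper=[60, 60, 60])

```text
time_s: 11.6
tcp_pos: [0.6307, 0.1166, 0.0894]
ee_rot: [2.567, 0.165, -1.692]
wrist_force: [-0.3, 0.2, -1.2]
opening: 0.687
```

```bash
python3 -c "
from h import *
n=-ori(6.8,25)[:,0];c=np.array([.615,.115,.0916])
f=c-n*.026
plan(f+n*(.004),6.8,25)
s=bot.get_state();print(s['qpos'].round(3),s['joint_vel'].round(3),s['joint_efforts'].round(1),s['tcp_pos'])
"
```

```text
t 11.6 trans [13.8 -0.2 13. ] turn [0.1 1.8 0.5] F [-0.3  0.2 -1.2] open 59.8
[ 0.419  0.375 -0.687  0.749 -0.161  0.553] [ 0.     0.005  0.001 -0.001  0.001  0.   ] [ -0.  -33.2  13.3   1.7   0.5  -0. ] [0.63070603 0.11657457 0.08943432]
```

Joint 5 is at its -0.16 limit, so a 25° lean isn't reachable this low. I'll grip with a 10° lean instead, since the pads allow any angle about the jaw axis.

```bash
python3 -c "
from h import *
o=ori(6.8,25);n=-o[:,0];c=np.array([.615,.115,.0916])
f=c-n*.026
g=f+n*.0065+o[:,2]*.0024
print(g)
plan(g+n*.06,6.8,10)
plan(g,6.8,10)
"
```

```text
[0.62102325 0.11571823 0.07291271]
 t 11.6 trans [-48.6  -0.7  17.3] turn [  0.2 -13.2   0.5] F [-0.3  0.2 -1.2] open 59.8
 t 11.6 trans [11.4 -0.2 15.4] turn [  0.2 -13.2   0.5] F [-0.3  0.2 -1.2] open 59.8
```

>>> move_arm(translation=[[-25, 0, 4], [-48, 0, 17], [-48, 0, 17], [-48, 0, 17], [-48, 0, 17], [-48, 0, 17], [-48, 0, 17]], turn=[[0, 0, 0], [0, -5, 0], [0, -10, 0], [0.2, -13.2, 0.5], [0.2, -13.2, 0.5], [0.2, -13.2, 0.5], [0.2, -13.2, 0.5]], gripper=[60, 60, 60, 60, 60, 60, 60])

```text
time_s: 12.3
tcp_pos: [0.5951, 0.1111, 0.1253]
ee_rot: [2.343, 0.137, -1.97]
wrist_force: [0.5, -0.2, 0.1]
opening: 0.692
```

```bash
python3 -c "
from h import *
o=ori(6.8,25);n=-o[:,0];c=np.array([.615,.115,.0916])
g=c-n*.0195+o[:,2]*.0024
plan(g,6.8,10)
print(bot.get_state()['qpos'].round(3))
"
```

```text
t 12.3 trans [ 56.1  -1.6 -16.9] turn [-0.   0.1 -0.1] F [ 0.5 -0.2  0.1] open 60.2
[ 0.484  0.36  -0.347  0.097 -0.706  1.136]
```

Joint 5 is now at -0.7, well clear of its limit. I'll descend.

>>> move_arm(translation=[[25, -1.5, -8], [42, -1.5, -13], [50, -1.5, -15], [56, -1.5, -17], [56, -1.5, -17], [56, -1.5, -17]], turn=[[0, 0, 0], [0, 0, 0], [0, 0, 0], [0, 0, 0], [0, 0, 0], [0, 0, 0]], gripper=[60, 60, 60, 60, 60, 60])

```text
time_s: 12.9
tcp_pos: [0.6227, 0.1165, 0.0747]
ee_rot: [2.346, 0.138, -1.968]
wrist_force: [0.4, 0.3, -0.2]
opening: 0.688
```

```bash
python3 -c "
from h import *
o=ori(6.8,25);n=-o[:,0];c=np.array([.615,.115,.0916])
g=c-n*.0195+o[:,2]*.0024
plan(g,6.8,10)
print(bot.get_state()['qpos'].round(3))
"
```

```text
t 12.9 trans [1.4 0.6 2. ] turn [-0. -0. -0.] F [ 0.4  0.3 -0.2] open 59.8
[ 0.469  0.461 -0.336  0.105 -0.612  1.139]
```

>>> move_arm(translation=[[1.4, 0.6, 2], [1.4, 0.6, 2], [1.4, 0.6, 2], [1.4, 0.6, 2], [1.4, 0.6, 2], [1.4, 0.6, 2], [1.4, 0.6, 2], [-8, 0.6, 2], [-20, 0.6, 2], [-20, 0.6, 2]], turn=[[0, 0, 0], [0, 0, 0], [0, 0, 0], [0, 0, 0], [0, 0, 0], [0, 0, 0], [0, 0, 0], [0, 0, 0], [0, 0, 0], [0, 0, 0]], gripper=[60, 35, 35, 35, 35, 35, 35, 35, 35, 35], force=40)

```text
time_s: 13.9
tcp_pos: [0.6183, 0.1158, 0.0957]
ee_rot: [2.349, 0.14, -1.965]
wrist_force: [1.2, 0.7, -1.3]
opening: 0.5
```

```bash
python3 -c "
from h import *
# tray centre from corners (top rim)
q=np.array([(.6755,-.1716),(.6654,-.3674),(.5132,-.3552),(.5154,-.1677)]);print(q.mean(0))
plan([.592,-.265,.15],0,-15)
plan([.592,-.265,.012],0,-15)
print(bot.get_state()['qpos'].round(3))
"
```

```text
[ 0.592375 -0.265475]
 t 13.9 trans [-66.1 375.   60.4] turn [  6.8 -25.2  -0.3] F [ 1.2  0.7 -1.3] open 43.5
 t 13.9 trans [ 69.8 375.   84.8] turn [  6.8 -25.2  -0.3] F [ 1.2  0.7 -1.3] open 43.5
[ 0.472  0.428 -0.327  0.101 -0.651  1.143]
```

>>> move_arm(translation=[[-40, 0, 10], [-80, 0, 20], [-80, 45, 25], [-80, 90, 30], [-78, 135, 35], [-76, 180, 40], [-74, 225, 45], [-72, 270, 50], [-70, 310, 55], [-67, 345, 58], [-66, 375, 60], [-66, 375, 60]], turn=[[0, 0, 0], [0, 0, 0], [1, -3, 0], [2, -6, 0], [2.5, -9, 0], [3, -12, 0], [4, -15, 0], [5, -18, 0], [6, -22, 0], [6.8, -25.2, -0.3], [6.8, -25.2, -0.3], [6.8, -25.2, -0.3]], gripper=[35, 35, 35, 35, 35, 35, 35, 35, 35, 35, 35, 35])

```text
time_s: 15.1
tcp_pos: [0.591, -0.2689, 0.1466]
ee_rot: [-1.904, 0.006, 2.496]
wrist_force: [0.2, 0.2, -2.6]
opening: 0.504
```

```bash
python3 -c "
from h import *
plan([.592,-.265,.012],0,-15)
im=grab('scene','g7',(160,80,120,130),4.6)
"
```

```text
t 15.1 trans [129.5  -4.1 -36.5] turn [-0.3  0.3 -0. ] F [ 0.2  0.2 -2.6] open 43.8
```

View pics/scene_g7.png

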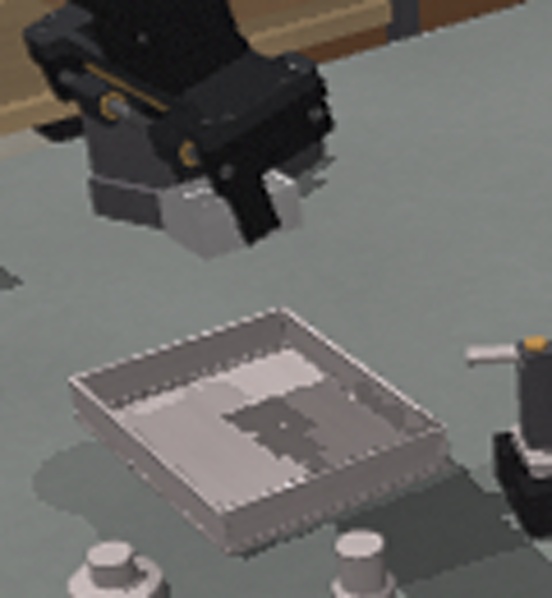

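>>> move_arm(translation=[[30, -4, -8], [65, -4, -18], [95, -4, -27], [110, -4, -31], [116, -4, -33], [120, -4, -34], [122, -4, -34], [122, -4, -34], [122, -4, -34]], turn=[[0, 0, 0], [0, 0, 0], [0, 0, 0], [0, 0, 0], [0, 0, 0], [0, 0, 0], [0, 0, 0], [0, 0, 0], [0, 0, 0]], gripper=[35, 35, 35, 35, 35, 35, 35, 35, 35])

```text
time_s: 16.05
tcp_pos: [0.5929, -0.2617, 0.023]
ee_rot: [1.909, -0.002, -2.493]
wrist_force: [-0.4, -0.5, -1.6]
opening: 0.502
```

```bash
python3 -c "
from h import *
plan([.592,-.265,.010],0,-15)
plan([.592,-.265,.007],0,-15)
print(bot.get_state()['tcp_pos'])
"
```

```text
t 16.05 trans [12.8  3.3 -2.6] turn [ 0.   0.1 -0.1] F [-0.4 -0.5 -1.6] open 43.7
 t 16.05 trans [15.7  3.3 -3.3] turn [ 0.   0.1 -0.1] F [-0.4 -0.5 -1.6] open 43.7
[ 0.59285217 -0.26167979  0.02298182]
```

>>> move_arm(translation=[[4, 0, -1], [8, 0, -2], [10, 0, -2.6], [11, 0, -2.9], [12, 0, -3.1], [12, 0, -3.1]], turn=[[0, 0, 0], [0, 0, 0], [0, 0, 0], [0, 0, 0], [0, 0, 0], [0, 0, 0]], gripper=[35, 35, 35, 35, 35, 35])

```text
time_s: 16.65
tcp_pos: [0.5917, -0.2614, 0.0107]
ee_rot: [1.905, -0.001, -2.497]
wrist_force: [-2.7, 2.5, 4.4]
opening: 0.5
```

>>> move_arm(translation=[[0.7, 0, -0.2], [0.7, 0, -0.2], [0.7, 0, -0.2], [0.7, 0, -0.2], [0.7, 0, -0.2], [0.7, 0, -0.2], [-20, 0, 5], [-60, 0, 15], [-110, 0, 25], [-110, 0, 25], [-110, 0, 25]], turn=[[0, 0, 0], [0, 0, 0], [0, 0, 0], [0, 0, 0], [0, 0, 0], [0, 0, 0], [0, 0, 0], [0, 0, 0], [0, 0, 0], [0, 0, 0], [0, 0, 0]], gripper=[35, 48, 55, 60, 60, 60, 60, 60, 60, 60, 60])

```text
time_s: 17.75
tcp_pos: [0.5978, -0.2614, 0.1239]
ee_rot: [1.912, -0.002, -2.492]
wrist_force: [0.2, 0.5, 0.2]
opening: 0.69
```

```bash
python3 -c "
from h import *
plan([.592,-.265,.15],0,-15)
im=bot.camera('scene')[:,:,::-1];t=cv2.imread('pics/scene0.png')
cv2.imwrite('pics/scene_g8.png',im)
f=lambda a:cv2.resize(a,None,fx=3,fy=3,interpolation=2)
cv2.imwrite('pics/c8.png',f(im[140:300,160:400]))
"
```

```text
t 17.75 trans [-23.7   3.6  12.3] turn [-0.   0.  -0.1] F [0.2 0.5 0.2] open 60.0
```

```bash
python3 -c "
from h import *
im=cv2.imread('pics/scene_g8.png');t=cv2.imread('pics/scene0.png')
def cap(a):
  m=np.zeros(a.shape[:2],bool);m[145:165,265:290]=1;m&=(a[:,:,2].astype(int)-a[:,:,0]>50);return np.argwhere(m).mean(0)[::-1],m.sum()
print('cap',cap(t),cap(im))
x,y,w,h=320,225,42,30
print('Lblock diff',np.abs(im[y:y+h,x:x+w].astype(int)-t[y:y+h,x:x+w]).mean())
a=im.astype(int);m=(a.max(2)>120)&(a[:,:,2]-a[:,:,0]<6)
m[:140]=0;m[200:]=0;m[:,:175]=0;m[:,260:]=0
n,l,s,c=cv2.connectedComponentsWithStats(m.astype(np.uint8));i=1+np.argmax(s[1:,4]);print('blk',s[i],c[i])
p=cv2.findContours((l==i).astype(np.uint8),0,2)[0][0];print(cv2.approxPolyDP(p,2,True)[:,0].tolist())
for z in(.004,.030):
  for dx,dy in((-32,-22),(-32,22),(32,22),(32,-22)): print(z,dx,dy,proj('scene',[.592+dx/1000,-.2615+dy/1000,z]).round(1)+[1.5,.5])
for r in range(152,186,2): print(''.join('#' if l[r,q]==i else '.' for q in range(180,255)))
"
```

```text
cap (array([276.16666667, 153.91666667]), np.int64(12)) (array([275.69230769, 154.        ]), np.int64(13))
Lblock diff 5.5626984126984125
blk [ 175  140   85   41 1456] [221.62912088 150.02335165]
[[175, 140], [175, 161], [222, 146], [255, 170], [259, 180], [259, 140], [223, 140], [216, 145], [213, 140]]
0.004 -32 -22 [224.5 167.5]
0.004 -32 22 [233.3 173.5]
0.004 32 22 [213.8 181.8]
0.004 32 -22 [205.1 175.4]
0.03 -32 -22 [223.5 159.6]
0.03 -32 22 [232.5 165.5]
0.03 32 22 [212.6 173.6]
0.03 32 -22 [203.8 167.4]
#########################.........................#########################
#################.#................................#.######################
#############..........................................####################
######....................................................#################
#............................................................##############
...............................................................############
..................................................................#########
.....................................................................######
........................................................................###
..........................................................................#
...........................................................................
...........................................................................
...........................................................................
...........................................................................
...........................................................................
...........................................................................
...........................................................................
```

```bash
python3 -c "
import cv2,numpy as np
im=cv2.imread('pics/scene_g8.png');t=cv2.imread('pics/scene0.png')
for nm,a in(('0',t),('8',im)):
  b=a.astype(int);m=(b.max(2)>150)&(b[:,:,2]-b[:,:,0]<9);m[:220]=0;m[258:]=0;m[:,:316]=0;m[:,365:]=0
  n,l,s,c=cv2.connectedComponentsWithStats(m.astype(np.uint8));i=1+np.argmax(s[1:,4]);print(nm,s[i],c[i])
b=im.astype(int)
for r in range(152,190,1): print(r,' '.join('%3d'%(b[r,q].max()) for q in range(198,242,2)))
"
```

```text
0 [321 228  36  24 406] [335.48029557 237.96059113]
8 [321 228  36  24 415] [335.65783133 237.79759036]
152 130 132 133 198 111  97 101 101  98  98 101 101 110 113 110 195 135 128 129 129 129 129
153 137 140 164  94  99 100 101  99 100 100 101 102 110 114 113 102 176 125 129 129 129 129
154 183 103  97 102 100 100 100 102 101 101 103 100 128 110 115 114 127 157 128 131 129 129
155  96 100 101 102 100 100 101 102 101 104 114  97 106 112 113 115 111 194 138 131 129 128
156 102 101 100 101 100 102 102 101  99 132 120 125 194 153 110 115 115 103 180 127 129 128
157 101 100 100 102 102 101 104 109  95 128 181 190 189 192 122 113 116 115 121 157 129 129
158  99 100 102 103 100 100 132 126 125 194 189 187 187 189 155 113 115 117 113 190 144 129
159 101 101  99 106 102  97 126 185 193 189 188 189 185 188 191 154 110 117 116 109 204 130
160 102 100 104 131 117 128 183 190 190 189 190 189 170 188 188 194 114 113 117 114 119 154
161 103 102 123 124 125 194 190 188 187 189 188 145 127 181 188 190 157 116 117 118 112 166
162 119  96 102 194 192 189 188 187 188 176 133 131 131 143 184 190 194 155 
[... 1799 characters left out ...]
 111 102 172 172 106 101  99  87 135 106  99 104 102  99
183 139 152 164 166 165 165 166 168 170 171 168 170 175  99 108 142 101 103 102 103 101 102
184 112 183 160 165 167 164 165 167 168 168 168 169 178 108 129 101 103 102 102 102 102 102
185 116 121 154 166 166 166 166 166 166 169 165 175 222 114 102 103 103 100 102 102 102 102
186 117 113 178 166 167 168 165 167 166 167 143 200 100 101 104 103 100 100 102 103 103 103
187 117 115 103 167 168 169 169 168 169 165 174  98 101 104 103 102 102 103 103 103 114  93
188 115 116 114 167 169 167 168 170 177 124  99 103 102 103 103 103 104 102 103 107 108  87
189 118 117 116 105 172 162 141 177 105 101 103 103 102 103 104 104 103 103 108 107  88  83
```

```bash
python3 -c "
from cell import bot
print(bot.get_state()['time_s'],bot.sign_off())"
```

```text
the job is handed in; nothing more can be done
17.8 None
```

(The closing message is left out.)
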